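# Power up the mixer, then the loudspeakers

## Robot

A 7-joint arm with a two-finger parallel gripper is mounted at the origin on the work surface. World frame = base frame: x ahead of the robot, y to its left, z up, the work surface at z = 0. Lengths are in m, angles in rad, forces in N, time in s.
With the tool pointing down it reaches from about 0.425 to 0.875 m from the base axis. Payload 8.4 kg.
Tool frame: the origin (TCP) lies at the very end of the fingers, on their centre line; the grasp point (between the pads) lies 19 mm behind it; z points along the fingers, y is the direction in which the jaws open and shut (so a half turn about z gives the same grasp; the last joint's range is limited). The gripper opens to 87 mm and grips with 3 to 60 N. Pads are 19 mm wide; open, the fingers measure 117 mm over their backs; the gripper's body (75 mm by 190 mm) begins 51 mm behind the grasp point.
Start: joints at [-1.215, 0.333, 0.04, 1.465, -0.013, 1.343, -0.059], TCP at [0.286, 0.584, 0.223] pointing down, gripper open.
Joint ranges: [-2.58, 2.58], [-0.38, 2.09], [-1.3, 1.39], [0.25, 2.4], [-1.5, 4.64], [0.08, 2.09], [-2.65, 2.65]. Speed limits (rad/s): [2.22, 2.22, 2.79, 2.79, 3.14, 3.14, 3.14].

## Interface

Orientations are given as a unit quaternion [x, y, z, w].
In Python, from workcell import ctrl gives the robot as it stands. The module is installed in compiled form; this text tells all that it offers.
- The arm moves only by the tool servo_tool, never from a script. Its arguments are lists of equal length, an entry for each row: "xyz": the shift along the tool's x, y, z in mm, a list of three; "yaw": the turn about the tool's z in degrees. A call has 1 to 12 rows; each row shifts and turns the commanded pose from where the row before left it, along the tool's axes as they then stand; what a row does not reach is not made up. A row lasts 1/10 s, in which the tool goes at most 50 mm and 8.59 degrees, less where a joint would pass 70% of its speed; a pose out of reach is approached as far as the arm can. A call with a gripper value outside its range is refused whole. "hand" is the gripper command: -1 is fully open, 1 is shut, values between are in proportion, set as the call begins (left out, the last holds). The fingers move at their own pace and stop on an object; "squeeze" is the grip in N (left out, the last holds). Time passes only in rows, so rows that do not move let the fingers close. It gives the time, the measured TCP pose, the force and the opening at its end, in the units of the state.
- ctrl.get_state(): the state, without advancing time (a new reading comes with each control period).
- ctrl.snapshot(name): name is "side" or "top" or "wrist"; returns the picture (480x640x3 uint8, red, green, blue); there is no depth.
- ctrl.get_calibration(name): a dict with "fx", "fy", "cx", "cy" (pixels), "world_to_cam" (4x4, takes a point from world to camera coordinates). Camera axes: x right, y down, z forward; pixel columns grow to the right and rows downward; lengths in m; the calibration is good to about 2 mm. A picture is of the moment at which its call begins: read the wrist's pose just before it. get_calibration takes no time and is no camera call; for the wrist camera it gives the pose at the moment of the call.
- ctrl.sign_off(): hands the job in, once; it reports no verdict.
The state is a dict: "time_s": time; "joints": joint angles; "joint_velocities": joint speeds; "joint_torque": joint torques, N m; "tcp_pos": TCP position; "tcp_rot": TCP orientation; "wrist_force": force on the tool from outside, world axes, zero at the start; "ft_torque": the same for the moment, N m; "width": finger opening in m.
Only numpy, scipy, OpenCV 4.12 (cv2) and the standard library are available. Lean on these libraries where they do the work, as an engineer would, in place of code of your own. Each camera call takes 0.05 s, during which the arm holds its last target. There are 200 camera calls.

## Task

Power up the sound desk at the switched power box: push the green toggle lever (mixer) over until it snaps on, leaning towards the white-striped end of its plate, and only after that push the orange one (loudspeakers) over to on as well. Leave the blue lever off, leave the mug, the red box and the foam block where they are, and do not pick anything up.

Things in the scene. Friction and masses are not known exactly. Their poses are not given: they have to be found in the camera images.
- power_box: Switched power box, fixed to the desk: black case 170 (its x) x 310 (its y) x 50 mm high, carrying three grey switch plates (150 x 80 x 8 mm, one per lever, 90 mm apart along its y, in any order) whose upper faces are 58 mm above the desk. Origin: centre of its underside, on the desk. Its x axis points from the levers' off side to their on side, away from the robot give or take 0.5 rad; its z is up.
- green_lever (a joint): The green toggle lever, which powers the mixer. Angle in rad: 0 = off, leaning 0.5 rad off vertical towards the robot side (the end of its plate with a stripe of its own colour); 0.5 = upright; 1.0 = on, leaning 0.5 rad the other way (the end with a white stripe). A spring holds it at either end: pushing it over takes about 5 N near its tip (some 9 N half-way down), less towards upright, and once past upright it snaps over to the other end by itself. It starts off.
- green_pivot (a point): Pivot of the green lever, fixed, on the middle of its plate, 62 mm above the desk (4 mm above the plate). Axes as the power box: x towards on, z up; the lever swings about y. A steel collar 30 mm wide round it rises 2 mm above the pivot.
- green_tip (a point): Free end of the green lever, 55 mm from its pivot, moving with it. The outer 30 mm is a round green grip 16 mm thick; below it a steel stem 10 mm thick. Off or on, the tip is 48 mm above the pivot and 26 mm to that side of it.
- orange_lever (a joint): The orange toggle lever, which powers the loudspeakers. Angle in rad: 0 = off, leaning 0.5 rad off vertical towards the robot side (the end of its plate with a stripe of its own colour); 0.5 = upright; 1.0 = on, leaning 0.5 rad the other way (the end with a white stripe). A spring holds it at either end: pushing it over takes about 5 N near its tip (some 9 N half-way down), less towards upright, and once past upright it snaps over to the other end by itself. It starts off.
- orange_pivot (a point): Pivot of the orange lever, fixed, on the middle of its plate, 62 mm above the desk (4 mm above the plate). Axes as the power box: x towards on, z up; the lever swings about y. A steel collar 30 mm wide round it rises 2 mm above the pivot.
- orange_tip (a point): Free end of the orange lever, 55 mm from its pivot, moving with it. The outer 30 mm is a round orange grip 16 mm thick; below it a steel stem 10 mm thick. Off or on, the tip is 48 mm above the pivot and 26 mm to that side of it.
- blue_lever (a joint): The blue toggle lever, which powers the stage lights. Angle in rad: 0 = off, leaning 0.5 rad off vertical towards the robot side (the end of its plate with a stripe of its own colour); 0.5 = upright; 1.0 = on, leaning 0.5 rad the other way (the end with a white stripe). A spring holds it at either end: pushing it over takes about 5 N near its tip (some 9 N half-way down), less towards upright, and once past upright it snaps over to the other end by itself. It starts off.
- blue_pivot (a point): Pivot of the blue lever, fixed, on the middle of its plate, 62 mm above the desk (4 mm above the plate). Axes as the power box: x towards on, z up; the lever swings about y. A steel collar 30 mm wide round it rises 2 mm above the pivot.
- blue_tip (a point): Free end of the blue lever, 55 mm from its pivot, moving with it. The outer 30 mm is a round blue grip 16 mm thick; below it a steel stem 10 mm thick. Off or on, the tip is 48 mm above the pivot and 26 mm to that side of it.
- mug: Black mug, loose, upright, 80 mm wide (handle at its +y), 90 mm high, beside the power box on its +y side. Origin: centre of its underside. Leave alone.
- di_box: Red metal audio adapter box, loose, 110 x 80 x 45 mm high, beside the power box on its -y side. Origin: centre of its underside. Leave alone.
- foam_block: White L-shaped packing-foam block, loose and light, 50 x 120 mm, 51 mm high, lying beyond the power box on its +x side. Origin: centre of its underside. Leave alone.

How it is judged:
On the way, in this order (a step that is already met when the one before it is completed fails the run):
1. the green lever is on while the orange one is still off (value of joint green_lever above 0.9 rad and value of joint orange_lever below 0.15 rad), for 0.2 s.
2. the orange lever is on too (value of joint each of green_lever, orange_lever above 0.9 rad), for 0.2 s.
At the end, for the whole second after the job is handed in: Green and orange levers fully on (above 0.9 rad), blue fully off (below 0.1 rad); mug, red box and foam block at rest within 30 mm of where they stood (all of step 2 and value of joint blue_lever below 0.1 rad and distance of each of mug, di_box, foam_block from where it was at the start of the episode below 0.03 m and linear speed of each of mug, di_box, foam_block below 0.02 m/s); the robot touches nothing.
It fails at once if the orange lever is past upright while the green one is not (value of joint orange_lever above 0.5 rad and value of joint green_lever below 0.5 rad).
It fails at once if the blue lever is pushed up to upright or past it (value of joint blue_lever above 0.45 rad).
It fails at once if the mug is shifted or lifted by more than 30 mm, or tipped (distance of mug from where it was at the start of the episode above 0.03 m or angle between mug's own z axis and vertical above 0.35 rad).
It fails at once if the DI box is shifted or lifted by more than 30 mm, or tipped (distance of di_box from where it was at the start of the episode above 0.03 m or angle between di_box's own z axis and vertical above 0.35 rad).
It fails at once if the foam block is shifted or lifted by more than 30 mm, or tipped (distance of foam_block from where it was at the start of the episode above 0.03 m or angle between foam_block's own z axis and vertical above 0.35 rad).
It also fails if it takes over 38 s, if anything falls off the work surface, if the arm or the gripper's body presses on something with over 40 N, if the wrist force passes 120 N, or if a joint passes its speed limit or range.

## Working session

There is one attempt and no reset: what is moved stays moved. The work goes in short steps, Python scripts to look and compute and a tool call to move; the robot and the scene stay as the last step left them, time stands still between calls to the robot, and variables do not carry over. Pictures are saved under pics/ and viewed, about 8 in all and at most 12, crops included, and the job is handed in when it is done.

Besides the shell and the picture viewer there is one more tool, called after "Request:" as name(argument=value, ...) on one line, values as JSON. servo_tool: Moves the arm, as the interface text tells. Its arguments: {"type":"object","properties":{"xyz":{"type":"array","items":{"type":"array","items":{"type":"number"}}},"yaw":{"type":"array","items":{"type":"number"}},"hand":{"type":"number"},"squeeze":{"type":"number"}},"required":["xyz","yaw"]}

```bash
mkdir -p pics; python3 - <<'E'
from workcell import ctrl
import cv2,numpy as np
s=ctrl.get_state();print(s['time_s'],s['tcp_pos'],s['tcp_rot'],s['width'])
for n in('top','side'):
    im=ctrl.snapshot(n);cv2.imwrite(f'pics/{n}0.png',im[:,:,::-1]);c=ctrl.get_calibration(n)
    M=np.array(c['world_to_cam']);print(n,c['fx'],c['cx'],c['cy'],(-M[:3,:3].T@M[:3,3]).round(3))
E
```

```text
0.0 [0.28536106 0.58347866 0.22166791] [ 2.25452334e-01  9.74253859e-01 -8.03069454e-04 -1.34292500e-04] 0.08739345198955308
top 571.3219701673178 324.20029891872554 247.4369959189487 [0.534 0.028 1.309]
side 491.91563286007886 324.7100765576541 238.37896619588523 [ 0.094 -0.554  0.608]
```

View pics/top0.png

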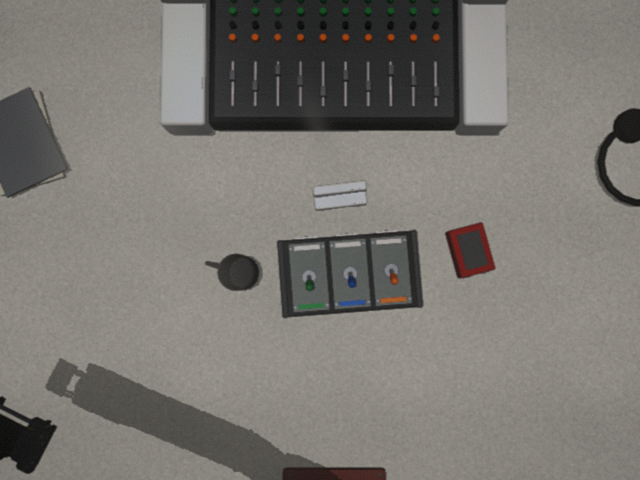

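View pics/side0.png

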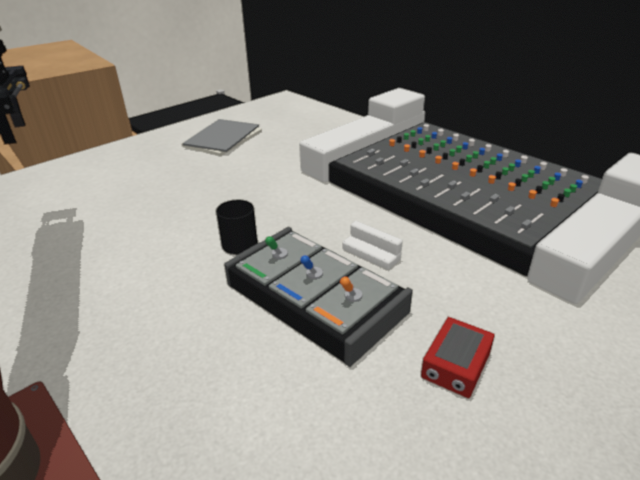

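The top view shows the levers green (309,283), blue (351,280) and orange (393,279). The coloured stripes at the bottom (robot side) are at rows ~306/303/300, and the white stripes are at the top. The mug is on the left at (238,272), the red box at (470,250) and the foam at (340,195). The side view agrees, with all three levers leaning towards the robot.

```bash
cat > h.py <<'E'
from workcell import ctrl
import cv2,numpy as np
HUE={'green':(45,85),'blue':(100,130),'orange':(5,18)}
def ray(n,uv):
    c=ctrl.get_calibration(n);M=np.array(c['world_to_cam']);R=M[:3,:3]
    d=R.T@[(uv[0]-c['cx'])/c['fx'],(uv[1]-c['cy'])/c['fy'],1];return -R.T@M[:3,3],d
def onz(n,uv,z):
    o,d=ray(n,uv);return o+d*(z-o[2])/d[2]
def tri(a,b):
    A=0;B=0
    for o,d in(a,b):
        d=d/np.linalg.norm(d);P=np.eye(3)-np.outer(d,d);A=A+P;B=B+P@o
    return np.linalg.solve(A,B)
def blobs(im,col,roi):
    x0,y0,x1,y1=roi;h=cv2.cvtColor(im,cv2.COLOR_RGB2HSV)
    m=cv2.inRange(h,(HUE[col][0],90,40),(HUE[col][1],255,255));k=np.zeros_like(m);k[y0:y1,x0:x1]=m[y0:y1,x0:x1]
    n,_,st,ce=cv2.connectedComponentsWithStats(k)
    return [(int(st[i,4]),st[i,:4],ce[i]) for i in sorted(range(1,n),key=lambda i:-st[i,4])[:2]]
ROI={'top':(275,225,425,320),'side':(220,225,415,365)}
E
python3 - <<'E'
from h import *
I={n:cv2.imread(f'pics/{n}0.png')[:,:,::-1].copy() for n in('top','side')}
S={}
for c in HUE:
    g={}
    for n in I:
        b=blobs(I[n],c,ROI[n]);print(c,n,[(a,s.tolist(),ce.round(1).tolist()) for a,s,ce in b])
        b.sort(key=lambda t:t[2][1]);g[n]=b
        if len(b)==2: S[c,n]=onz(n,b[1][2],.058);print('  stripe',S[c,n].round(4))
    print('  grip',tri(ray('top',g['top'][0][2]),ray('side',g['side'][0][2])).round(4))
h=cv2.cvtColor(I['top'],cv2.COLOR_RGB2HSV);m=cv2.inRange(h,(0,0,165),(180,60,255));k=np.zeros_like(m);k[241:256,288:405]=m[241:256,288:405]
n,_,st,ce=cv2.connectedComponentsWithStats(k)
for i in range(1,n):
    if st[i,4]>15: print('white',st[i],onz('top',ce[i],.058).round(4))
E
```

```text
green top [(108, [299, 303, 25, 6], [311.2, 305.7]), (62, [306, 280, 7, 11], [309.0, 285.1])]
  stripe [0.4785 0.0498 0.058 ]
green side [(96, [265, 237, 12, 12], [270.9, 242.2]), (90, [243, 264, 23, 13], [253.9, 270.0])]
  stripe [0.481  0.0499 0.058 ]
  grip [0.5247 0.0531 0.0963]
blue top [(127, [339, 300, 27, 6], [351.9, 302.5]), (70, [348, 276, 8, 12], [351.3, 281.8])]
  stripe [ 0.4853 -0.039   0.058 ]
blue side [(125, [277, 284, 25, 16], [289.0, 291.6]), (118, [300, 255, 13, 14], [306.4, 261.7])]
  stripe [ 0.4877 -0.0408  0.058 ]
  grip [ 0.5316 -0.0367  0.0965]
orange top [(137, [380, 296, 27, 7], [393.4, 299.3]), (77, [390, 273, 9, 12], [393.5, 278.4])]
  stripe [ 0.4922 -0.1296  0.058 ]
orange side [(170, [314, 307, 29, 19], [328.2, 315.6]), (143, [339, 276, 14, 16], [346.1, 283.4])]
  stripe [ 0.4945 -0.1306  0.058 ]
  grip [ 0.5384 -0.1261  0.0969]
white [377 241  23   2  35] [ 0.6191 -0.1146  0.058 ]
white [336 242  24   4  50] [ 0.6132 -0.0295  0.058 ]
white [295 246  24   4  53] [0.6064 0.0606 0.058 ]
```

Request:
servo_tool(xyz=[[0,0,0],[0,0,0],[0,0,0],[0,0,0],[-10,-35,0],[-10,-35,0],[-10,-35,0],[-10,-35,0],[-10,-35,0],[-10,-35,0],[-10,-35,0],[-10,-35,0]], yaw=[-7.6,-7.6,-7.6,-7.6,0,0,0,0,0,0,0,0], hand=1)

```text
time_s: 1.3
tcp_pos: [0.3867, 0.3091, 0.2223]
tcp_rot: [-0.038, 0.999, -0.0, -0.0]
wrist_force: [-0.1, -0.6, 0.5]
width: 0.0027
```

Request:
servo_tool(xyz=[[-10,-35,0],[-10,-35,0],[-10,-35,0],[-10,-35,0],[-10,-35,0],[-10,-35,0],[-10,-35,0],[0,-20,0],[0,0,0],[0,0,0],[0,0,0]], yaw=[0,0,0,0,0,0,0,0,0,0,0])

```text
time_s: 2.4
tcp_pos: [0.4761, 0.0531, 0.2224]
tcp_rot: [-0.039, 0.999, 0.0, -0.0]
wrist_force: [-0.4, 1.1, 1.2]
width: 0.0006
```

```bash
cat > rel.py <<'E'
from h import *
from scipy.spatial.transform import Rotation as Ro
def rel(p):
    s=ctrl.get_state();R=Ro.from_quat(s['tcp_rot']).as_matrix();a=np.arctan2(-R[1,0],-R[0,0])
    u=np.array([np.cos(.08),np.sin(.08)]);v=np.array([-u[1],u[0]]);d=(np.array(s['tcp_pos'])[:2]-p)*1000
    print('t',s['time_s'],'tcp',np.round(s['tcp_pos'],4),'yaw of -toolx',a.round(3),'tilt',R[2,2].round(4),'box-frame offset',(d@u).round(1),(d@v).round(1),'F',np.round(s['wrist_force'],1),'w',s['width'])
G=np.array([.544,.0547]);O=np.array([.557,-.1246])
E
python3 -c "from rel import *;rel(G);ctrl;im=ctrl.snapshot('side');cv2.imwrite('pics/s1.png',im[:,:,::-1])"
```

```text
t 2.4 tcp [0.4761 0.0531 0.2224] yaw of -toolx 0.077 tilt -1.0 box-frame offset -67.9 3.8 F [-0.4  1.1  1.2] w 0.0006399980982374697
```

View pics/s1.png

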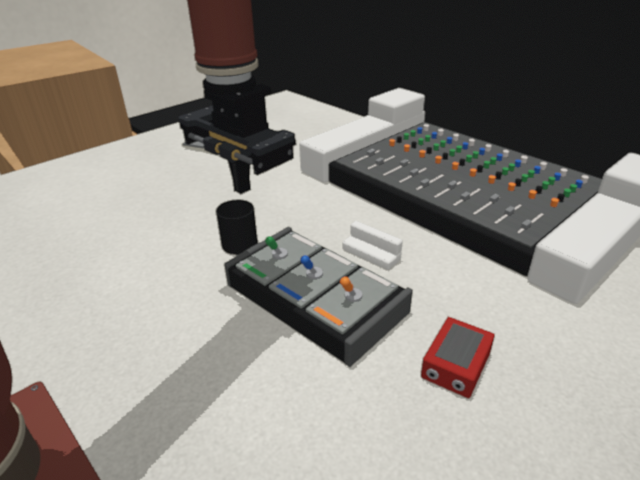

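The gripper is closed over the robot-side end of the green plate, with fingertips at (242,190) and a clear way down. Next I go down and push.

Request:
servo_tool(xyz=[[0,-4,30],[0,0,30],[0,0,30],[0,0,25],[0,0,10],[0,0,0],[0,0,0]], yaw=[0,0,0,0,0,0,0])

```text
time_s: 3.15
tcp_pos: [0.4772, 0.0483, 0.0985]
tcp_rot: [-0.038, 0.999, 0.0, 0.0]
wrist_force: [0.6, 0.1, 0.6]
width: 0.0004
```

Request:
servo_tool(xyz=[[-8,0,0],[-8,0,0],[-8,0,0],[-8,0,0],[-8,0,0],[-8,0,0],[-8,0,0],[-6,0,0],[-4,0,0],[0,0,0],[0,0,0],[0,0,0]], yaw=[0,0,0,0,0,0,0,0,0,0,0,0])

```text
time_s: 4.35
tcp_pos: [0.5424, 0.0527, 0.0976]
tcp_rot: [-0.038, 0.999, 0.0, 0.0]
wrist_force: [-0.5, -0.6, 0.7]
width: 0.0004
```

```bash
python3 -c "
from rel import *;rel(G);im=ctrl.snapshot('side');cv2.imwrite('pics/s2.png',cv2.resize(im[180:380,180:440,::-1],None,fx=3,fy=3))"
```

```text
t 4.35 tcp [0.5424 0.0527 0.0976] yaw of -toolx 0.076 tilt -1.0 box-frame offset -1.8 -1.8 F [-0.5 -0.6  0.7] w 0.00035613515500012004
```

View pics/s2.png

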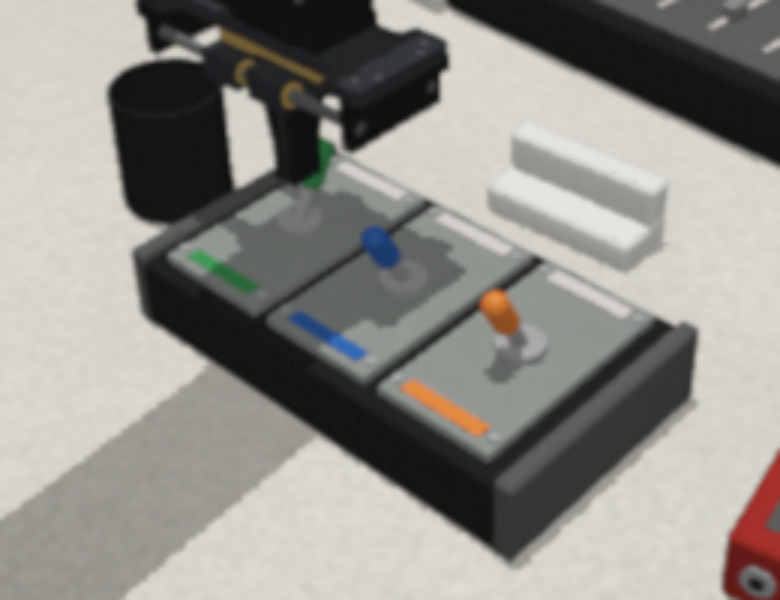

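Green has snapped over: its grip at (322,165) in the crop now leans to the white stripe, and there is no contact force. Blue and orange are still off. I lift and go round to orange.

Request:
servo_tool(xyz=[[10,0,-5],[10,0,-30],[10,0,-35],[15,-35,0],[15,-35,0],[8,-40,0],[0,-40,0],[0,-28,0],[0,0,0],[0,0,0]], yaw=[0,0,0,0,0,0,0,0,0,0])

```text
time_s: 5.4
tcp_pos: [0.4876, -0.1298, 0.1677]
tcp_rot: [-0.037, 0.999, 0.0, 0.0]
wrist_force: [0.6, 1.1, -0.0]
width: 0.0004
```

```bash
python3 -c "
from rel import *;rel(O)
im=ctrl.snapshot('side');t=ctrl.snapshot('top');cv2.imwrite('pics/s3.png',cv2.resize(im[180:380,180:440,::-1],None,fx=3,fy=3))
g=blobs(im,'green',ROI['side']);print([(a,c.round(1)) for a,_,c in g])
g=blobs(t,'green',ROI['top']);print([(a,c.round(1)) for a,_,c in g])
for r in range(10):
    pass"
```

```text
t 5.4 tcp [ 0.4876 -0.1298  0.1677] yaw of -toolx 0.074 tilt -1.0 box-frame offset -69.6 0.4 F [ 0.6  1.1 -0. ] w 0.00036049818395761336
[(111, array([284.9, 234.1])), (90, array([253.9, 270. ]))]
[(106, array([311.1, 305.7])), (59, array([307.7, 267.7]))]
```

View pics/s3.png

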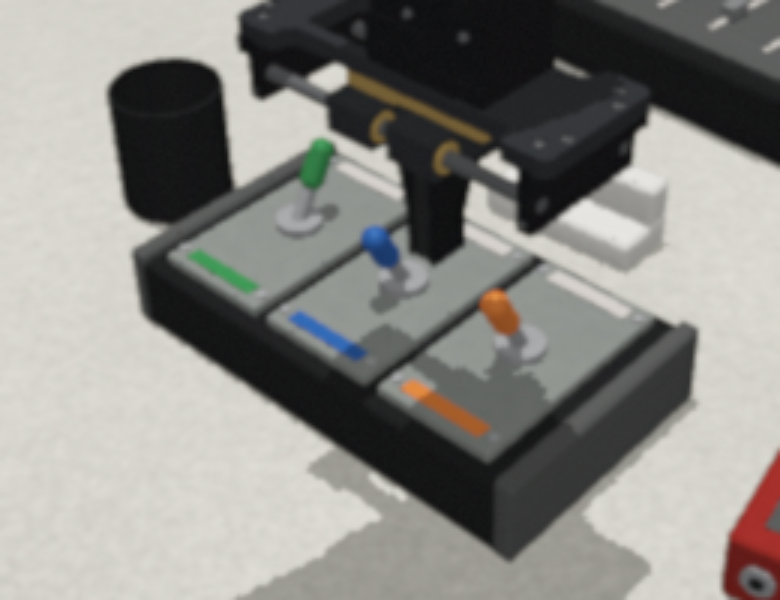

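Green is on: its grip at (318,165) leans to the white stripe, and it stays there. Blue at (380,245) and orange at (500,312) are off. The tool is behind and above orange, so I go down and push the same way.

Request:
servo_tool(xyz=[[0,0,25],[0,0,25],[0,0,15],[0,0,5],[0,0,0],[0,0,0]], yaw=[0,0,0,0,0,0])

```text
time_s: 6.1
tcp_pos: [0.4887, -0.1294, 0.0983]
tcp_rot: [-0.038, 0.999, 0.0, 0.0]
wrist_force: [-0.2, 0.8, -0.3]
width: 0.0005
```

Request:
servo_tool(xyz=[[-8,0,0],[-8,0,0],[-8,0,0],[-8,0,0],[-8,0,0],[-8,0,0],[-8,0,0],[-8,0,0],[-4,0,0],[0,0,0],[0,0,0],[0,0,0]], yaw=[0,0,0,0,0,0,0,0,0,0,0,0])

```text
time_s: 7.3
tcp_pos: [0.5558, -0.1248, 0.0976]
tcp_rot: [-0.038, 0.999, 0.0, 0.0]
wrist_force: [0.5, 0.0, 0.8]
width: 0.0001
```

Request:
servo_tool(xyz=[[10,0,-5],[10,0,-30],[10,0,-35],[20,0,-40],[10,0,-40],[0,0,0],[0,0,0],[0,0,0]], yaw=[0,0,0,0,0,0,0,0])

```text
time_s: 8.1
tcp_pos: [0.4954, -0.129, 0.2467]
tcp_rot: [-0.038, 0.999, 0.0, -0.001]
wrist_force: [0.3, 1.3, 0.5]
width: 0.0003
```

```bash
python3 -c "
from rel import *;rel(O)
im=ctrl.snapshot('side');cv2.imwrite('pics/s4.png',im[:,:,::-1])
for c in HUE: print(c,[(a,x.round(1)) for a,_,x in blobs(im,c,ROI['side'])])"
```

```text
t 8.1 tcp [ 0.4954 -0.129   0.2467] yaw of -toolx 0.076 tilt -1.0 box-frame offset -61.8 0.5 F [0.3 1.3 0.5] w 0.0003253857504526489
green [(111, array([284.9, 234.1])), (90, array([253.9, 270. ]))]
blue [(123, array([289.1, 291.6])), (116, array([306.4, 261.6]))]
orange [(175, array([328.3, 315.8])), (171, array([360. , 273.4]))]
```

View pics/s4.png

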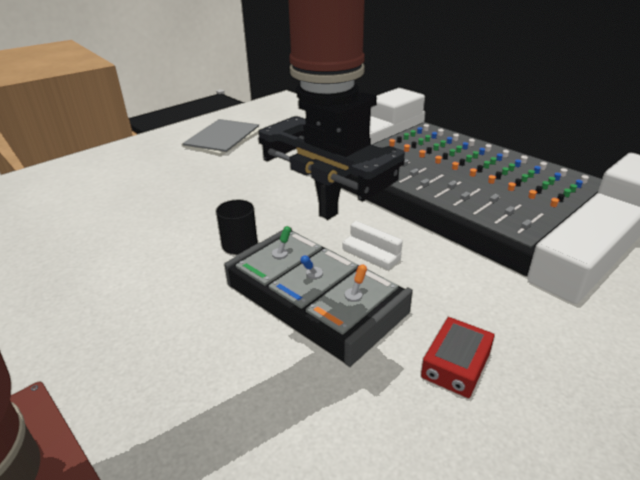

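Green (285,234) and orange (360,273) lean to the white stripes. Blue (306,262) has not moved, the mug, red box and foam are where they were, and the tool is clear.

```bash
python3 -c "from workcell import ctrl;print(ctrl.sign_off())"
```

```text
the job is handed in; nothing more can be done
None
```

The mixer and loudspeaker levers are both on. I pushed green over first with the closed fingertips, checked in the side picture that it had snapped on, then pushed orange. The job is handed in; it took about 8 s and nothing was picked up.

- **Levers:** the last side picture shows green and orange leaning to their white stripes. Blue is still off, its grip at the same pixel as at the start.
- **Loose items:** the mug, red box and foam block look unmoved in the picture; I did not measure their positions again.
- **Tool:** it ended about 0.25 m above the desk, with the wrist force near zero.

No check failed or disagreed, and the hand-in gave no verdict.

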